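# Tip the rollers into the wash tray and spray them

### The arm

A 6-joint arm with a two-finger parallel gripper is mounted at the origin on the work surface. World frame = base frame: x ahead of the robot, y to its left, z up, the work surface at z = 0. Lengths are in m, angles in rad, forces in N, time in s.
With the tool pointing down it reaches from about 0.375 to 0.9 m from the base axis. Payload 3.1 kg.
Tool frame: the origin (TCP) lies at the very end of the fingers, on their centre line; the grasp point (between the pads) lies 19 mm behind it; z points along the fingers, y is the line along which they close (so a half turn about z gives the same grasp; the last joint's range is limited). The gripper opens to 85 mm and grips with 20 to 120 N. Pads are 22 mm wide; open, the fingers measure 114 mm over their backs; the gripper's body (76 mm by 85 mm) begins 54 mm behind the grasp point. The pads swing forward as they close: fully open they stand 13 mm farther back than shut.
Start: joints at [-1.419, 0.527, 1.433, -0, 1.181, -0.178], TCP at [0.203, -0.591, 0.231] pointing down, gripper open.
Joint ranges: [-3.08, 3.08], [-0.75, 2.2], [0.22, 2.44], [-1.43, 4.57], [0, 2.65], [-2.85, 2.85]. Speed limits (rad/s): [2.79, 2.79, 3.14, 3.14, 3.14, 3.14].

### API

Orientations are given as a unit quaternion [x, y, z, w].
In Python, from station import telemetry, snapshot, ticket gives the robot as it stands.
- The arm moves only by the tool move_arm, never from a script. Its argument "commands" is text: rows parted by semicolons, each of 7 numbers parted by spaces: the shift along the tool's x, y, z in mm, then the turn, a rotation vector about the tool's x, y, z in degrees, then the opening, from -1 (shut) to 1 (fully open). A call has exactly 5 rows; each row is the pose to reach, as a shift and turn from the pose commanded when the call began, along the tool's axes at that moment; what a row does not reach only later rows make up. A row lasts 1/8 s, in which the tool goes at most 62.5 mm and 10.7 degrees, less where a joint would pass 70% of its speed; a pose out of reach is approached as far as the arm can. A call with a gripper value outside its range is refused whole. The fingers move at their own pace and stop on an object; "grip_force" is the grip in N (left out, the last holds). Time passes only in rows, so rows that repeat a pose let the fingers close, or fill a call up. It gives the time, the measured TCP pose, the force, the opening and the grip force at its end, in the units of the state.
- telemetry.sense(): the state, without advancing time (a new reading comes with each control period).
- snapshot(name): name is "scene" or "top"; returns a dict with "image" (384x512x3 uint8, red, green, blue), "fx", "fy", "cx", "cy" (pixels), "pose" (4x4, takes a point from camera to world coordinates). Camera axes: x right, y down, z forward; pixel columns grow to the right and rows downward; lengths in m; the calibration is good to about 2 mm. A picture is of the moment at which its call begins. There is no depth.
- ticket.sign_off(): hands the job in; it is judged then, once.
The state is a dict: "t": time; "q": joint angles; "qd": joint speeds; "tau": joint torques, N m; "tcp_pos": TCP position; "tool_rot": TCP orientation; "force": force on the tool from outside, world axes, zero at the start; "ft_torque": the same for the moment, N m; "finger_gap": opening from 0.0 (shut) to 1.0 (fully open); "gripper_force": force on a finger pad.
Only numpy, scipy, OpenCV 4.12 (cv2) and the standard library are available. Lean on these libraries where they do the work, as an engineer would, in place of code of your own. Each camera call takes 0.05 s, during which the arm holds its last target. There are 200 camera calls.

### The job

Pick up the sheet-steel tin, tip it 55 to 75 degrees over its low lip so that both brass edge-paint rollers roll out of it into the wash tray, and hold it tipped there until they lie in the tray. Then bring the tin back level, set it gently on its cork pad and let go, and finally press the cleaner canister's sprung spray cap down and let it come up again. Leave the other things on the bench alone.

Things in the scene. Friction and masses are not known exactly. Their poses are not given: they have to be found in the camera images.
- tin: Loose open sheet-steel tin on the cork pad, 104 long (x) x 58 wide (y) x 52 mm high, walls 3 mm, floor 4 mm, about 0.3 kg empty; origin at the centre of its underside, z up. The end wall at -x is only a lip 9 mm above the inner floor. Grip it across its 58 mm width; the rollers climb the lip at about 55 to 65 degrees, so a tool that can lean little should take the tin leaning the other way.
- lip (a point): Middle of the top edge of the tin's low lip: (-52, 0, 13) mm in the tin's frame, x and y axes as the tin's.
- roller_a: Grooved brass roller, 34 mm diameter, 48 mm long, about 0.1 kg, lying across the tin near the lip; origin at its centre, its y axis is the roller's axis.
- roller_b: The same kind of roller, behind the first, in the same tin; origin at its centre, its y axis is the roller's axis.
- station: Fixed wash station: grey base plate 190 (x) x 330 (y) x 8 mm thick carrying the tray and the cleaner canister; origin under the centre of the plate. The tray's centre is at y = -55 mm, the canister's axis at y = +115 mm. The canister is 58 mm in diameter, its shoulder 142 mm above the bench.
- tray (a point): Centre of the inner floor of the open steel wash tray on the station (12 mm above the bench). The tray is 180 (x) x 200 (y) mm outside, walls 4 mm, rim 36 mm above this floor; axes as the station's.
- cap_top (a point): Centre of the top of the white spray cap (32 mm diameter, 22 mm high) on the canister, 176 mm above the bench when up; it moves down with the cap.
- cap (a joint): Travel of the sprung spray cap, m: 0 up, 0.010 fully down; needs about 3 N to start and 7 N to be fully down.
- mat: Fixed brown cork pad 170 (x) x 110 (y) x 4 mm thick on which the tin stands; origin at the centre of its underside.
- jar: Bystander: brown jar with a black lid, 64 mm diameter, 85 mm high; origin under its centre.
- mallet: Bystander: hammer 200 mm long lying on the bench along its x axis; origin under its middle.
- glue: Bystander: steel can, 60 mm diameter, 110 mm high; origin under its centre.

How it is judged:
On the way, in this order (a step that is already met when the one before it is completed fails the run):
1. The tin is tipped between 55 and 75 degrees from level, held so for 0.3 s with both rollers lying in the wash tray (angle between tin's own z axis and vertical between 0.96 and 1.309 rad and x of roller_a in the frame of tray between -0.086 and 0.086 m and y of roller_a in the frame of tray between -0.096 and 0.096 m and z of roller_a in the frame of tray between 0.005 and 0.055 m and x of roller_b in the frame of tray between -0.086 and 0.086 m and y of roller_b in the frame of tray between -0.096 and 0.096 m and z of roller_b in the frame of tray between 0.005 and 0.055 m), for 0.3 s.
2. The tin stands level (within 3 degrees) on the cork pad, its centre within 30 mm of the pad's centre, let go (angle between tin's own z axis and vertical below 0.05 rad and horizontal distance between tin and mat below 0.03 m and height (world z) of tin below 0.008 m and linear speed of tin below 0.02 m/s and contact force between the fingers and tin below 0.1 N), for 0.2 s.
3. The spray cap is pressed down at least 6 of its 10 mm (value of joint cap above 0.006 m), for 0.05 s.
4. The spray cap has come up again (value of joint cap below 0.001 m), for 0.1 s.
At the end, for the whole second after the job is handed in: Both rollers lie at rest in the wash tray; the tin, empty, stands released and at rest, level within 3 degrees on the cork pad with its centre within 30 mm of the pad's centre (any heading); the spray cap is up again (all of step 2 and x of roller_a in the frame of tray between -0.086 and 0.086 m and y of roller_a in the frame of tray between -0.096 and 0.096 m and z of roller_a in the frame of tray between 0.005 and 0.055 m and x of roller_b in the frame of tray between -0.086 and 0.086 m and y of roller_b in the frame of tray between -0.096 and 0.096 m and z of roller_b in the frame of tray between 0.005 and 0.055 m and linear speed of each of roller_a, roller_b below 0.03 m/s and value of joint cap below 0.001 m); the robot touches nothing.
It fails at once if The tin is tipped past 80 degrees (angle between tin's own z axis and vertical above 1.396 rad).
It fails at once if The tin is banged down on the pad (more than 80 N) (contact force between tin and mat above 80 N).
It fails at once if The robot presses on the wash station, its canister or cap with more than 25 N (contact force between any of the fingers, the arm and station above 25 N).
It fails at once if A roller falls from a height (faster than 1.4 m/s, a drop of about 100 mm) (linear speed of any of roller_a, roller_b above 1.4 m/s).
It fails at once if The jar, the hammer or the steel can is moved by more than 20 mm (distance of any of jar, mallet, glue from where it was at the start of the episode above 0.02 m).
It also fails if it takes over 72 s, if anything falls off the work surface, if the arm or the gripper's body presses on something with over 40 N, if the wrist force passes 120 N, or if a joint passes its speed limit or range.

## Working session

There is one attempt and no reset: what is moved stays moved. The work goes in short steps, Python scripts to look and compute and a tool call to move; the robot and the scene stay as the last step left them, time stands still between calls to the robot, and variables do not carry over. Pictures are saved under pics/ and viewed, at most 10 in all, crops included, and the job is handed in when it is done.

Besides the shell and the picture viewer there is one more tool, called after ">>>" by a JSON object that holds its "name" and its "arguments", one argument or row to a line. move_arm: Moves the arm, as the interface text tells. Its arguments: {"type":"object","properties":{"commands":{"type":"string"},"grip_force":{"type":"number"}},"required":["commands"]}

```bash
mkdir -p pics; ls; python3 - <<'E'
from station import telemetry,snapshot
import cv2,numpy as np,json
s=telemetry.sense();print(s['t'],s['tcp_pos'],s['tool_rot'],s['finger_gap'])
for n in('scene','top'):
    d=snapshot(n);cv2.imwrite(f'pics/{n}0.png',cv2.resize(d['image'][:,:,::-1],(800,600),interpolation=cv2.INTER_CUBIC))
    print(n,d['fx'],d['fy'],d['cx'],d['cy'],np.round(d['pose'],4).tolist())
    json.dump({k:(np.array(d[k]).tolist()) for k in('fx','fy','cx','cy','pose')},open(n+'.json','w'))
    np.save(n+'0.npy',d['image'])
E
```

```text
pics
0.0 [ 0.20290563 -0.59038175  0.23030484] [ 9.86351724e-01  1.64648195e-01  1.21891613e-05 -1.11764637e-03] 0.9975443660108909
scene 448.95456859143417 448.95456859143417 246.49631069558433 195.5666720700152 [[0.5661, 0.5899, -0.5758, 1.2622], [0.8243, -0.4022, 0.3984, -0.4356], [0.0035, -0.7002, -0.714, 0.9495], [0.0, 0.0, 0.0, 1.0]]
top 357.0272961442775 357.0272961442775 256.83387520976925 188.63728142777472 [[0.0001, -0.9837, 0.18, 0.464], [-0.9999, 0.0026, 0.0147, 0.0062], [-0.0149, -0.18, -0.9836, 0.9912], [0.0, 0.0, 0.0, 1.0]]
```

View pics/scene0.png

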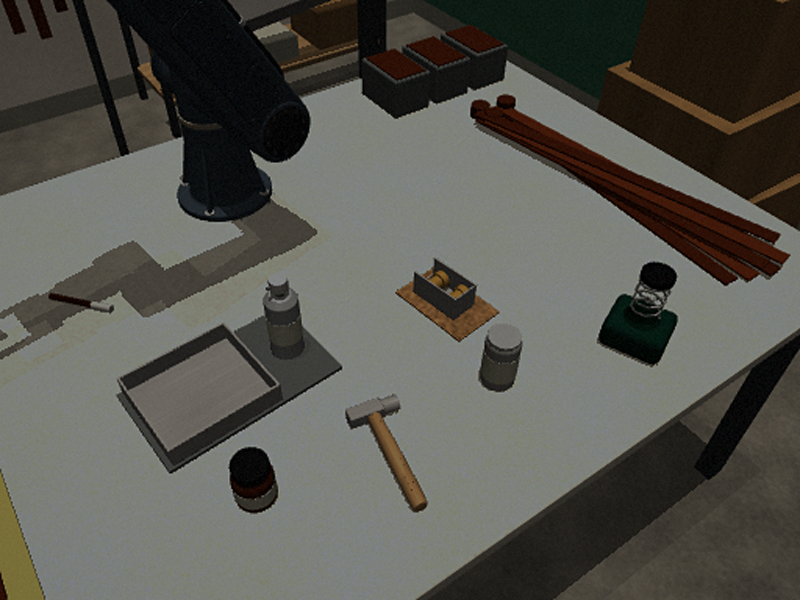

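View pics/top0.png

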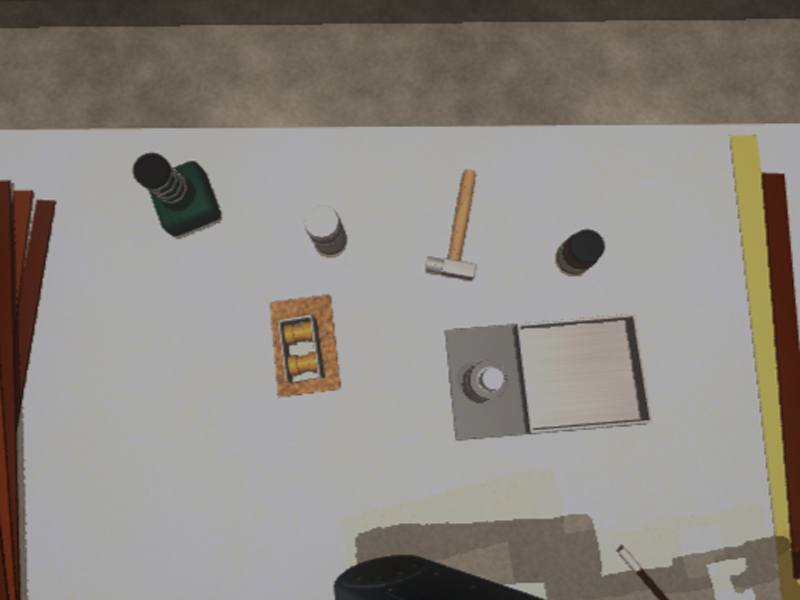

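The scene view shows the tin at about (445,288) on the cork pad, the station at about (230,390), and the jar, hammer and steel can in front. The top view (+x up, +y left) shows the tin at (301,349), the cap at (491,378) and the tray at (583,373). I'll enlarge the tin and station.

```bash
python3 - <<'E'
import cv2,numpy as np
t=np.load('top0.npy')[:,:,::-1];s=np.load('scene0.npy')[:,:,::-1]
a=cv2.resize(t[180:260,165:225],(450,600),interpolation=cv2.INTER_CUBIC) # x7.5
b=cv2.resize(s[160:220,250:325],(350,280),interpolation=cv2.INTER_CUBIC)
c=cv2.resize(t[195:290,280:420],(350,238),interpolation=cv2.INTER_CUBIC) #2.5
o=np.zeros((600,800,3),np.uint8);o[:,:450]=a;o[:280,450:]=b;o[300:538,450:]=c
cv2.imwrite('pics/c1.png',np.clip(o*1.3,0,255).astype(np.uint8))
E
```

```text
(no output)
```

View pics/c1.png

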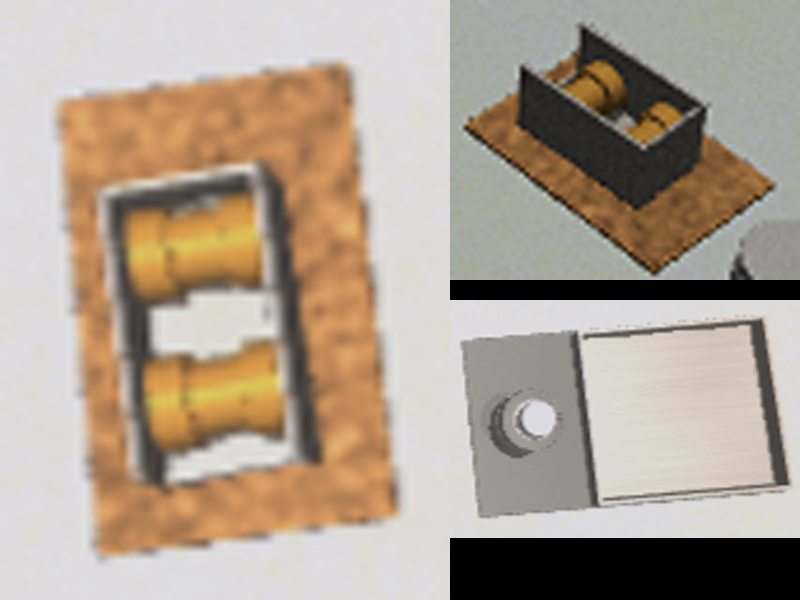

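The crop shows the tin's lip at the lower end of the top view, facing the robot. The pad corners are at about (58,102), (350,64), (398,515) and (98,553) in the crop. The rollers lie across the tin, and the cap top is at (539,417) in the station crop.

```bash
cat > h.py <<'E'
import json,numpy as np
C={n:json.load(open(f'{n}.json')) for n in('top','scene')}
def w(n,u,v,z):
    c=C[n];P=np.array(c['pose']);d=P[:3,:3]@[(u-c['cx'])/c['fx'],(v-c['cy'])/c['fy'],1];o=P[:3,3]
    return (o+d*(z-o[2])/d[2])
def px(n,p):
    c=C[n];P=np.array(c['pose']);q=P[:3,:3].T@(np.array(p)-P[:3,3]);return q[:2]/q[2]*c['fx']+[c['cx'],c['cy']]
E
python3 - <<'E'
from h import *
A=lambda u,v,z:w('top',(u+.5)/7.5-.5+165,(v+.5)/7.5-.5+180,z)[:2]
B=lambda u,v,z:w('top',(u-449.5)/2.5-.5+280,(v-299.5)/2.5-.5+195,z)[:2]
def rep(n,pts):
    p=np.array(pts);print(n,'c',p.mean(0).round(4),'pts',p.round(4).tolist(),'sides',np.linalg.norm(p-np.roll(p,-1,0),axis=1).round(4),'ang',[round(float(np.degrees(np.arctan2(*(p[(i+1)%len(p)]-p[i])[::-1]))),1) for i in range(len(p))])
rep('mat',[A(*q,.004) for q in((58,102),(350,64),(398,515),(98,553))])
rep('tin',[A(*q,.056) for q in((100,188),(260,165),(303,458),(137,478))])
rep('tray',[B(*q,.048) for q in((577,332),(764,317),(792,487),(597,506))])
rep('plateL',[B(*q,.008) for q in((461,341),(480,516))])
print('cap',B(539,417,.176))
for n,u,v,z in(('jar',588,244,.085),('glue',322,221,.11)):print(n,w('top',u*.64,v*.64,z))
for u,v in((428,263),(474,270)):print('mal',w('top',u*.64,v*.64,.02))
E
```

```text
mat c [0.556  0.1934] pts [[0.6324, 0.2589], [0.6466, 0.1494], [0.4794, 0.128], [0.4658, 0.2372]] sides [0.1104 0.1685 0.11   0.168 ] ang [-82.6, -172.7, 97.1, 7.4]
tin c [0.5457 0.1924] pts [[0.5926, 0.2294], [0.6007, 0.1729], [0.4981, 0.155], [0.4913, 0.2125]] sides [0.057  0.1042 0.0579 0.1028] ang [-81.8, -170.1, 96.8, 9.5]
tray c [ 0.5042 -0.2816] pts [[0.5853, -0.1751], [0.6009, -0.3735], [0.4249, -0.3889], [0.4058, -0.1889]] sides [0.199  0.1767 0.2009 0.18  ] ang [-85.5, -175.0, 95.5, 4.4]
plateL c [ 0.4867 -0.0634] pts [[0.5806, -0.0545], [0.3928, -0.0723]] sides [0.1887 0.1887] ang [-174.6, 5.4]
cap [ 0.49169935 -0.11350699]
jar [ 0.71526824 -0.29227236  0.085     ]
glue [0.74930687 0.15018905 0.11      ]
mal [ 0.69933426 -0.0270272   0.02      ]
mal [ 0.68624155 -0.10879598  0.02      ]
```

```bash
cat >> h.py <<'E'
from scipy.spatial.transform import Rotation as Ro, Slerp
from station import telemetry
D=Ro.from_matrix(np.diag([1,-1,-1.]))
LEAN=25; G=np.array([0,0,.030])
def tool(yaw,b): return Ro.from_euler('ZY',[yaw,b],degrees=True)*D
def tcp_for_tin(p,yaw,tip,g=G):   # p = tin origin
    T=Ro.from_euler('ZY',[yaw,-tip],degrees=True);R=tool(yaw,LEAN-tip)
    return np.array(p)+T.apply(g)+R.apply([0,0,.019]),R
def tin_from_lip(lip,yaw,tip): return np.array(lip)-Ro.from_euler('ZY',[yaw,-tip],degrees=True).apply([-.052,0,.013])
def cur():
    s=telemetry.sense();return np.array(s['tcp_pos']),Ro.from_quat(s['tool_rot'])
def plan(wps,start=None):  # wps: (p,R,ncalls,grip)
    p,R=start or cur()
    for P,Q,n,g in wps:
        p0,R0=p,R;sl=Slerp([0,1],Ro.concatenate([R0,Q]))
        for c in range(n):
            rows=[]
            for k in range(1,6):
                f=(5*c+k)/(5*n);d=R.inv().apply(p0+(P-p0)*f-p)*1e3;r=(R.inv()*sl(f)).as_rotvec(degrees=True)
                rows.append(np.r_[d,r].round(1)+0.)
            print('; '.join(' '.join(f'{x:g}' for x in q)+f' {g}' for q in rows))
            q=rows[-1];p=p+R.apply(q[:3])*1e-3;R=R*Ro.from_rotvec(q[3:],degrees=True)
        print('--')
    return p,R
def show():
    s=telemetry.sense();print(round(s['t'],2),np.round(s['tcp_pos'],4),Ro.from_quat(s['tool_rot']).as_euler('ZYX',degrees=True).round(1),'q',np.round(s['q'],2),'F',np.round(s['force'],1),s['finger_gap'],s['gripper_force'])
E
python3 - <<'E'
from h import *
p,R=tcp_for_tin([.546,.192,.004],8.5,0);print(p)
hi=p+[0,0,.21]
plan([(np.array([.44,-.1,.24]),tool(8.5,12),2,1),(hi,R,1,1),(p+[0,0,.07],R,1,1),(p,R,1,1)])
E
```

```text
[0.53805845 0.19081313 0.01678015]
38.4 -38.7 -0.9 0.1 -1.2 1 1; 76.7 -77.4 -1.7 0.2 -2.4 2.1 1; 115.1 -116.1 -2.6 0.3 -3.6 3.1 1; 153.4 -154.8 -3.5 0.4 -4.8 4.2 1; 191.8 -193.4 -4.3 0.5 -6 5.2 1
34.4 -42.1 -4.4 0.1 -1.2 1.1 1; 68.8 -84.1 -8.7 0.2 -2.4 2.1 1; 103.2 -126.1 -13 0.3 -3.6 3.1 1; 137.6 -168.1 -17.4 0.4 -4.8 4.2 1; 172 -210.1 -21.7 0.5 -6 5.2 1
--
28 -54.6 -3.2 0 -2.6 0 1; 55.9 -109.2 -6.5 0 -5.2 0 1; 83.9 -163.9 -9.7 0 -7.8 0 1; 111.8 -218.5 -12.9 0 -10.4 0 1; 139.8 -273.1 -16.1 0 -13 0 1
--
11.8 0 25.4 0 0 0 1; 23.7 0 50.7 0 0 0 1; 35.5 0 76.1 0 0 0 1; 47.4 0 101.5 0 0 0 1; 59.2 0.1 126.8 0 0 0 1
--
5.9 0 12.7 0 0 0 1; 11.8 0 25.4 0 0 0 1; 17.8 0 38.1 0 0 0 1; 23.7 0 50.8 0 0 0 1; 29.6 0 63.4 0 0 0 1
--
```

>>> {"name": "move_arm", "arguments": {
  "commands": "38 -39 -1 0 -1.2 1 1; 77 -77 -2 0 -2.4 2 1; 115 -116 -3 0 -3.6 3 1; 153 -155 -4 0 -4.8 4 1; 192 -193 -4 0.5 -6 5.2 1",
  "grip_force": 90
}}

```text
t: 0.72
tcp_pos: [0.3222, -0.3442, 0.2352]
tool_rot: [0.991, 0.119, -0.053, 0.004]
force: [0.5, -0.6, 0.8]
finger_gap: 1.006
gripper_force: 0.0
```

>>> {"name": "move_arm", "arguments": {
  "commands": "34 -42 -4 0 -1.2 1 1; 69 -84 -9 0 -2.4 2 1; 103 -126 -13 0 -3.6 3 1; 138 -168 -17 0 -4.8 4 1; 172 -210 -22 0.5 -6 5.2 1"
}}

```text
t: 1.35
tcp_pos: [0.4408, -0.0991, 0.2398]
tool_rot: [0.992, 0.074, -0.105, 0.009]
force: [1.6, -0.4, 0.8]
finger_gap: 0.998
gripper_force: 0.0
```

>>> {"name": "move_arm", "arguments": {
  "commands": "28 -55 -3 0 -2.6 0 1; 56 -109 -6 0 -5.2 0 1; 84 -164 -10 0 -7.8 0 1; 112 -218 -13 0 -10.4 0 1; 140 -273 -16 0 -13 0 1"
}}

```text
t: 1.98
tcp_pos: [0.5391, 0.1916, 0.2256]
tool_rot: [0.973, 0.072, -0.217, 0.017]
force: [0.4, -0.9, -0.1]
finger_gap: 1.002
gripper_force: 0.0
```

>>> {"name": "move_arm", "arguments": {
  "commands": "12 0 25 0 0 0 1; 24 0 51 0 0 0 1; 35 0 76 0 0 0 1; 47 0 101 0 0 0 1; 59 0 127 0 0 0 1"
}}

```text
t: 2.6
tcp_pos: [0.5383, 0.1895, 0.0847]
tool_rot: [0.974, 0.072, -0.216, 0.017]
force: [0.3, -0.0, -0.1]
finger_gap: 1.002
gripper_force: 0.0
```

```bash
python3 - <<'E'
from h import *
import cv2
from station import snapshot
show()
o=np.zeros((600,800,3),np.uint8)
t=snapshot('top')['image'][:,:,::-1];s=snapshot('scene')['image'][:,:,::-1]
o[:,:400]=cv2.resize(t[170:290,150:230],(400,600));o[:400,400:]=cv2.resize(s[120:220,230:330],(400,400))
cv2.imwrite('pics/c2.png',np.clip(o*1.3,0,255).astype(np.uint8))
p,R=tcp_for_tin([.546,.192,.004],8.5,0)
plan([(p,R,1,1)])
E
```

```text
2.6 [0.5383 0.1895 0.0847] [  8.5  25.1 179.9] q [ 0.14  0.83  1.36 -0.    1.39  1.57] F [ 0.3 -0.  -0.1] 1.0022490302186426 0.0
6.1 -0.3 11.7 0 0.1 0 1; 12.2 -0.6 23.5 0 0.2 0 1; 18.3 -0.9 35.2 0.1 0.3 0 1; 24.4 -1.3 46.9 0.1 0.4 0 1; 30.5 -1.6 58.6 0.1 0.4 0 1
--
```

View pics/c2.png

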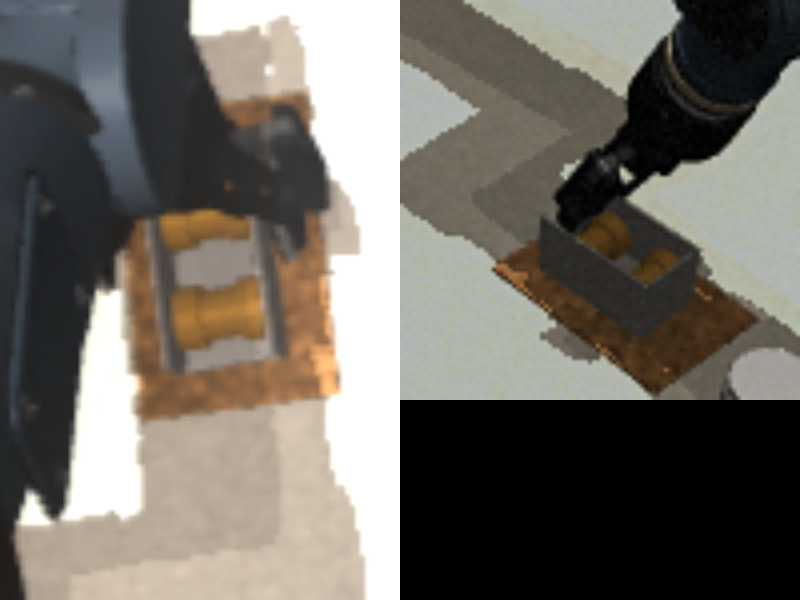

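The fingers hang open above the tin, one on each side. In the top crop the right finger is at (290,235), outside the wall at (270,240). I'm descending now.

>>> {"name": "move_arm", "arguments": {
  "commands": "6 0 12 0 0 0 1; 12 -0.5 23 0 0 0 1; 18 -1 35 0 0 0 1; 24 -1 47 0 0 0 1; 30.5 -1.5 58.5 0 0 0 1"
}}

```text
t: 3.32
tcp_pos: [0.5411, 0.1912, 0.0192]
tool_rot: [0.974, 0.072, -0.216, 0.017]
force: [0.7, -0.1, -0.2]
finger_gap: 0.999
gripper_force: 0.0
```

```bash
python3 - <<'E'
from h import *
show()
E
```

```text
3.33 [0.5411 0.1912 0.0192] [  8.5  25.  179.9] q [ 0.15  0.92  1.37 -0.    1.29  1.57] F [ 0.7 -0.1 -0.2] 0.9990037135211005 0.0
```

>>> {"name": "move_arm", "arguments": {
  "commands": "0 0 0 0 0 0 0.6; 0 0 0 0 0 0 0.4; 0 0 0 0 0 0 0.2; 0 0 0 0 0 0 0; 0 0 0 0 0 0 -1",
  "grip_force": 90
}}

```text
t: 3.95
tcp_pos: [0.5419, 0.192, 0.0207]
tool_rot: [0.974, 0.072, -0.215, 0.016]
force: [2.0, 3.6, 3.8]
finger_gap: 0.663
gripper_force: 96.9
```

>>> {"name": "move_arm", "arguments": {
  "commands": "0 0 0 0 0 0 -1; 0 0 0 0 0 0 -1; 0 0 0 0 0 0 -1; 0 0 0 0 0 0 -1; 0 0 0 0 0 0 -1"
}}

```text
t: 4.58
tcp_pos: [0.5419, 0.1919, 0.0207]
tool_rot: [0.974, 0.072, -0.215, 0.016]
force: [2.6, 4.5, 4.3]
finger_gap: 0.669
gripper_force: 97.0
```

```bash
python3 - <<'E'
from h import *
show()
p,R=cur()
a=(p+[0,0,.06],R)
b=(p+[0,0,.235],R)
pl=[(*a,1,-1),(*b,1,-1)]
lip=np.array([.515,-.292,.20])
def at(lip,yaw,tip): return tcp_for_tin(tin_from_lip(lip,yaw,tip),yaw,tip)
mid=np.array([.58,-.06,b[0][2]])
pl+=[(mid,tool(-14,25),2,-1)]
P,Q=at(lip,-40,0); P[2]=b[0][2]; pl+=[(P,Q,2,-1)]
print(b[0],mid,P)
plan(pl)
E
```

```text
4.58 [0.5419 0.1919 0.0207] [  8.5  24.9 180. ] q [ 0.15  0.92  1.36 -0.    1.29  1.57] F [2.6 4.5 4.3] 0.6693102049370382 97.03338861465454
[0.54190321 0.19192984 0.25569259] [ 0.58       -0.06        0.25569259] [ 0.54868317 -0.32026353  0.25569259]
-5.1 0 -10.9 0 0 0 -1; -10.1 0 -21.8 0 0 0 -1; -15.2 0 -32.7 0 0 0 -1; -20.2 0 -43.5 0 0 0 -1; -25.3 0 -54.4 0 0 0 -1
--
-14.7 0 -31.7 0 0 0 -1; -29.5 0.1 -63.5 0 0 0 -1; -44.2 0.1 -95.2 0 0 0 -1; -58.9 0.1 -127 0 0 0 -1; -73.7 0.1 -158.7 0 0 0 -1
--
0.1 25.5 0 1 0 2 -1; 0.1 51 0 1.9 0 4.1 -1; 0.2 76.4 0 2.9 0 6.1 -1; 0.2 101.9 0 3.8 0 8.2 -1; 0.3 127.4 -0.1 4.8 0 10.2 -1
4.5 25 -2.1 0.9 -0.1 2 -1; 9.1 50 -4.2 1.9 -0.1 4.1 -1; 13.6 75 -6.4 2.8 -0.1 6.1 -1; 18.2 99.9 -8.5 3.8 -0.1 8.1 -1; 22.7 124.9 -10.6 4.7 -0.1 10.2 -1
--
3 26 -1.4 1.1 0 2.4 -1; 5.9 52 -2.7 2.2 0 4.7 -1; 8.9 78 -4.1 3.3 0 7.1 -1; 11.9 104 -5.5 4.4 0 9.4 -1; 14.8 130.1 -6.9 5.5 0 11.8 -1
8.2 24.6 -3.8 1.1 0 2.3 -1; 16.4 49.2 -7.6 2.2 0 4.7 -1; 24.6 73.8 -11.4 3.3 0 7 -1; 32.8 98.4 -15.2 4.4 0 9.4 -1; 41 123 -19 5.5 0 11.7 -1
--
```

>>> {"name": "move_arm", "arguments": {
  "commands": "-5 0 -11 0 0 0 -1; -10 0 -22 0 0 0 -1; -15 0 -33 0 0 0 -1; -20 0 -44 0 0 0 -1; -25 0 -54 0 0 0 -1"
}}

```text
t: 5.2
tcp_pos: [0.5414, 0.1913, 0.0805]
tool_rot: [0.974, 0.072, -0.216, 0.017]
force: [0.5, 0.5, -5.6]
finger_gap: 0.671
gripper_force: 96.7
```

>>> {"name": "move_arm", "arguments": {
  "commands": "-15 0 -32 0 0 0 -1; -30 0 -63 0 0 0 -1; -44 0 -95 0 0 0 -1; -59 0 -127 0 0 0 -1; -74 0 -159 0 0 0 -1"
}}

```text
t: 5.82
tcp_pos: [0.5408, 0.1915, 0.2565]
tool_rot: [0.974, 0.072, -0.216, 0.017]
force: [-0.0, -0.4, -6.1]
finger_gap: 0.668
gripper_force: 97.1
```

```bash
python3 - <<'E'
from h import *
import cv2
from station import snapshot
show()
o=np.zeros((600,800,3),np.uint8)
t=snapshot('top')['image'][:,:,::-1];s=snapshot('scene')['image'][:,:,::-1]
o[:,:400]=cv2.resize(t[170:290,150:230],(400,600));o[:400,400:]=cv2.resize(s[100:200,230:330],(400,400))
cv2.imwrite('pics/c3.png',np.clip(o*1.3,0,255).astype(np.uint8))
E
```

```text
5.83 [0.5408 0.1915 0.2565] [  8.5  25.1 179.9] q [ 0.15  0.63  1.23 -0.    1.71  1.57] F [-0.  -0.4 -6.1] 0.6677039123026676 97.10002541542053
```

View pics/c3.png

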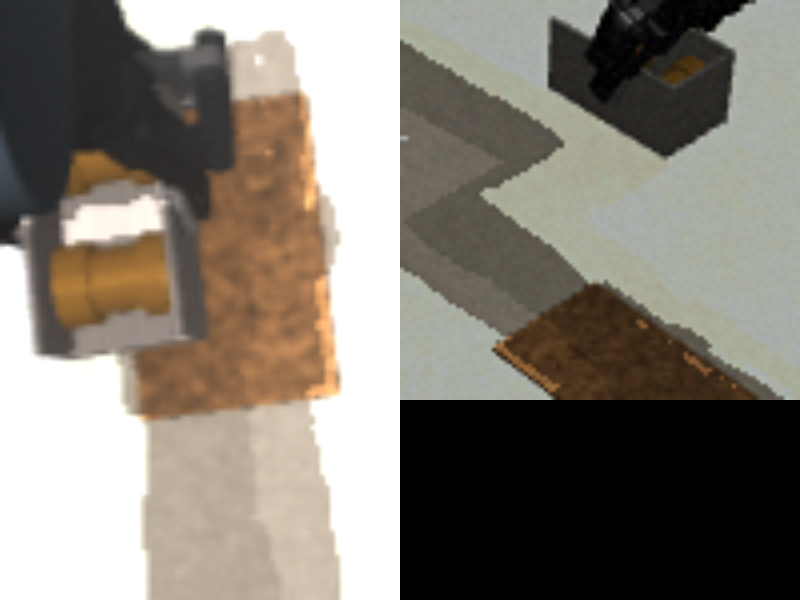

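The tin is lifted level with both rollers in it, and the pad is bare. I'm carrying it high, past the canister, to above the tray.

>>> {"name": "move_arm", "arguments": {
  "commands": "0 25 0 1 0 2 -1; 0 51 0 1.9 0 4 -1; 0 76 0 2.9 0 6 -1; 0 102 0 3.8 0 8.2 -1; 0 127 0 4.8 0 10.2 -1"
}}

```text
t: 6.55
tcp_pos: [0.5595, 0.0653, 0.2534]
tool_rot: [0.976, -0.024, -0.218, -0.005]
force: [0.8, -0.3, -8.0]
finger_gap: 0.666
gripper_force: 102.0
```

>>> {"name": "move_arm", "arguments": {
  "commands": "5 25 -2 0.9 0 2 -1; 9 50 -4 1.9 0 4 -1; 14 75 -6 2.8 0 6 -1; 18 100 -8 3.8 0 8.1 -1; 23 125 -11 4.7 0 10.2 -1"
}}

```text
t: 7.18
tcp_pos: [0.5789, -0.0606, 0.2536]
tool_rot: [0.969, -0.12, -0.216, -0.026]
force: [-1.1, 0.4, -8.6]
finger_gap: 0.667
gripper_force: 105.3
```

>>> {"name": "move_arm", "arguments": {
  "commands": "3 26 -1 1.1 0 2.4 -1; 6 52 -3 2.2 0 4.7 -1; 9 78 -4 3.3 0 7 -1; 12 104 -6 4.4 0 9.4 -1; 15 130 -7 5.5 0 11.8 -1"
}}

```text
t: 7.8
tcp_pos: [0.5635, -0.1906, 0.2539]
tool_rot: [0.949, -0.229, -0.212, -0.05]
force: [-0.2, 1.4, -3.0]
finger_gap: 0.668
gripper_force: 107.6
```

>>> {"name": "move_arm", "arguments": {
  "commands": "8 25 -4 1.1 0 2.3 -1; 16 49 -8 2.2 0 4.7 -1; 25 74 -11 3.3 0 7 -1; 33 98 -15 4.4 0 9.4 -1; 41 123 -19 5.5 0 11.7 -1"
}}

```text
t: 8.43
tcp_pos: [0.5479, -0.3204, 0.2537]
tool_rot: [0.917, -0.334, -0.205, -0.074]
force: [1.2, -1.4, -2.6]
finger_gap: 0.667
gripper_force: 104.3
```

```bash
sed -i 's/^LEAN=25.*/LEAN=25; G=np.array([.004,0,.034])/' h.py; cat >> h.py <<'E'
def at(lip,yaw,tip): return tcp_for_tin(tin_from_lip(lip,yaw,tip),yaw,tip)
E
python3 - <<'E'
from h import *
show()
L=[.515,-.292]
pl=[]
for tip,z,n in((25,.15,2),(35,.075,1),(45,.055,1),(52,.05,1),(57,.05,1)): 
    P,Q=at(L+[z],-40,tip); print(tip,P.round(3)); pl.append((P,Q,n,-1))
plan(pl)
E
```

```text
8.43 [ 0.5479 -0.3204  0.2537] [-40.   25.1 179.9] q [-0.7   0.73  1.05 -0.    1.81  1.57] F [ 1.2 -1.4 -2.6] 0.6667730795222407 104.30819749832153
25 [ 0.547 -0.319  0.174]
35 [ 0.543 -0.316  0.106]
45 [ 0.539 -0.312  0.092]
52 [ 0.535 -0.309  0.09 ]
57 [ 0.533 -0.307  0.092]
3.3 -0.1 7.3 0 2.5 0 -1; 6.5 -0.1 14.6 0 5 0 -1; 9.8 -0.2 21.9 0 7.5 0 -1; 13 -0.3 29.2 0 10.1 0 -1; 16.3 -0.3 36.5 0 12.6 0 -1
1.5 -0.1 7.9 0 2.5 0 -1; 3.1 -0.2 15.7 0 5 0 -1; 4.7 -0.2 23.6 0 7.5 0 -1; 6.3 -0.3 31.4 0 10 0 -1; 7.8 -0.4 39.2 0.1 12.5 0 -1
--
-0.9 0 13.6 0 2 0 -1; -1.9 0 27.3 0 4 0 -1; -2.8 0.1 40.9 0 6 0 -1; -3.7 0.1 54.5 0 8 0 -1; -4.7 0.1 68.1 0 10 0 -1
--
-1.6 0 2.6 0 2 0 -1; -3.3 0 5.1 0 4 0 -1; -4.9 0 7.7 0 6 0 -1; -6.5 0 10.3 0 8 0 -1; -8.2 0 12.8 0 10 0 -1
--
-1 0 0 0 1.4 0 -1; -2 0 -0.1 0 2.8 0 -1; -2.9 0 -0.1 0 4.2 0 -1; -3.9 0 -0.1 0 5.6 0 -1; -4.9 0 -0.2 0 7 0 -1
--
-0.4 0 -0.7 0 1 0 -1; -0.9 0 -1.4 0 2 0 -1; -1.3 0 -2.1 0 3 0 -1; -1.8 0 -2.8 0 4 0 -1; -2.2 0 -3.5 0 5 0 -1
--
```

>>> {"name": "move_arm", "arguments": {
  "commands": "3 0 7 0 2.5 0 -1; 6.5 0 15 0 5 0 -1; 10 0 22 0 7.5 0 -1; 13 0 29 0 10 0 -1; 16.5 0 36.5 0 12.5 0 -1"
}}

```text
t: 9.05
tcp_pos: [0.5472, -0.319, 0.2136]
tool_rot: [0.934, -0.339, -0.103, -0.037]
force: [0.9, -0.5, -10.2]
finger_gap: 0.665
gripper_force: 103.2
```

>>> {"name": "move_arm", "arguments": {
  "commands": "1.5 0 8 0 2.5 0 -1; 3 0 16 0 5 0 -1; 4.5 0 24 0 7.5 0 -1; 6.5 0 31 0 10 0 -1; 8 0 39 0 12.5 0 -1"
}}

```text
t: 9.68
tcp_pos: [0.5463, -0.3183, 0.1738]
tool_rot: [0.94, -0.341, -0.002, -0.0]
force: [0.2, -0.8, -4.5]
finger_gap: 0.666
gripper_force: 102.9
```

>>> {"name": "move_arm", "arguments": {
  "commands": "-1 0 14 0 2 0 -1; -2 0 27 0 4 0 -1; -3 0 41 0 6 0 -1; -4 0 54 0 8 0 -1; -5 0 68 0 10 0 -1"
}}

```text
t: 10.3
tcp_pos: [0.5424, -0.3151, 0.1062]
tool_rot: [0.936, -0.34, 0.08, 0.03]
force: [0.3, 1.9, -1.6]
finger_gap: 0.668
gripper_force: 108.1
```

>>> {"name": "move_arm", "arguments": {
  "commands": "-1.5 0 2.5 0 2 0 -1; -3 0 5 0 4 0 -1; -5 0 8 0 6 0 -1; -6.5 0 10 0 8 0 -1; -8 0 13 0 10 0 -1"
}}

```text
t: 10.92
tcp_pos: [0.5382, -0.3116, 0.0925]
tool_rot: [0.926, -0.336, 0.162, 0.059]
force: [0.0, 0.1, -3.2]
finger_gap: 0.665
gripper_force: 107.7
```

```bash
cat > look.py <<'E'
import sys,cv2,numpy as np
from h import *
from station import snapshot
show()
o=np.zeros((600,800,3),np.uint8)
t=snapshot('top')['image'][:,:,::-1];s=snapshot('scene')['image'][:,:,::-1]
o[:,:400]=cv2.resize(t[170:320,310:410],(400,600),interpolation=cv2.INTER_CUBIC);o[:400,400:]=cv2.resize(s[190:290,90:190],(400,400),interpolation=cv2.INTER_CUBIC)
cv2.imwrite(sys.argv[1],np.clip(o*1.4,0,255).astype(np.uint8))
E
python3 look.py pics/c4.png; python3 - <<'E'
from h import *
L=[.515,-.292];pl=[]
for tip,z,n in((55,.05,1),(60,.05,1),(63,.05,1),(66,.05,1)): 
    P,Q=at(L+[z],-40,tip); pl.append((P,Q,n,-1))
plan(pl)
E
```

```text
10.93 [ 0.5382 -0.3116  0.0925] [-39.9 -19.8 179.9] q [-0.71  0.64  1.81  0.01  0.34  1.56] F [ 0.   0.1 -3.2] 0.6652037842072388 107.68816709518433
-0.8 0 -0.3 0 2.1 0 -1; -1.7 0 -0.5 0 4.2 0 -1; -2.5 0 -0.8 0 6.2 0.1 -1; -3.3 0 -1 0 8.3 0.1 -1; -4.2 0 -1.3 0 10.4 0.1 -1
--
-0.4 0 -0.7 0 1 0 -1; -0.9 0 -1.4 0 2 0 -1; -1.3 0 -2.1 0 3 0 -1; -1.8 0 -2.8 0 4 0 -1; -2.2 0 -3.5 0 5 0 -1
--
-0.3 0 -0.4 0 0.6 0 -1; -0.5 0 -0.9 0 1.2 0 -1; -0.8 0 -1.3 0 1.8 0 -1; -1 0 -1.7 0 2.4 0 -1; -1.3 0 -2.2 0 3 0 -1
--
-0.3 0 -0.4 0 0.6 0 -1; -0.5 0 -0.9 0 1.2 0 -1; -0.8 0 -1.3 0 1.8 0 -1; -1 0 -1.7 0 2.4 0 -1; -1.3 0 -2.1 0 3 0 -1
--
```

View pics/c4.png

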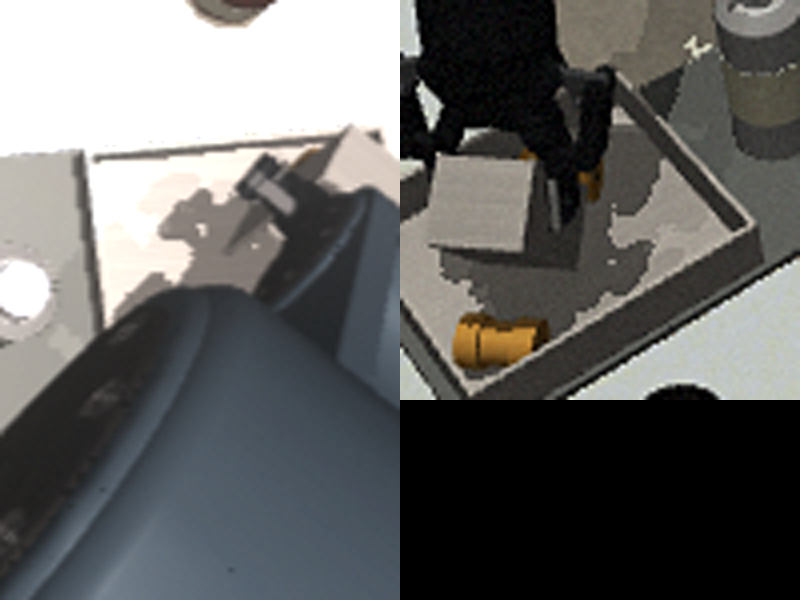

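One roller lies in the tray's front corner at (500,340) in the right crop. The other shows by the fingers at (590,180). The 3.2 N wrist load suggests the tin is empty, so I'm tipping further, to about 63 degrees.

>>> {"name": "move_arm", "arguments": {
  "commands": "-1 0 0 0 2 0 -1; -2 0 -0.5 0 4 0 -1; -2.5 0 -1 0 6 0 -1; -3 0 -1 0 8 0 -1; -4 0 -1.5 0 10.4 0 -1"
}}

```text
t: 11.65
tcp_pos: [0.5364, -0.3098, 0.0935]
tool_rot: [0.907, -0.329, 0.246, 0.09]
force: [1.1, 1.0, -3.5]
finger_gap: 0.666
gripper_force: 107.7
```

>>> {"name": "move_arm", "arguments": {
  "commands": "-0.5 0 -1 0 2 0 -1; -1.5 0 -2 0 4 0 -1; -2.5 0 -4 0 6 0 -1; -3.5 0 -5.5 0 8 0 -1; -3.5 0 -5.5 0 8 0 -1"
}}

```text
t: 12.28
tcp_pos: [0.5524, -0.3181, 0.1319]
tool_rot: [0.897, -0.325, 0.281, 0.102]
force: [-0.5, 0.5, -3.2]
finger_gap: 0.665
gripper_force: 107.7
```

```bash
python3 look.py pics/c5.png
```

```text
12.28 [ 0.5524 -0.3181  0.1319] [-39.9 -34.8 180. ] q [-0.7   0.59  1.94  0.51  0.    1.06] F [-0.5  0.5 -3.2] 0.6651602933019126 107.72825360298157
```

View pics/c5.png

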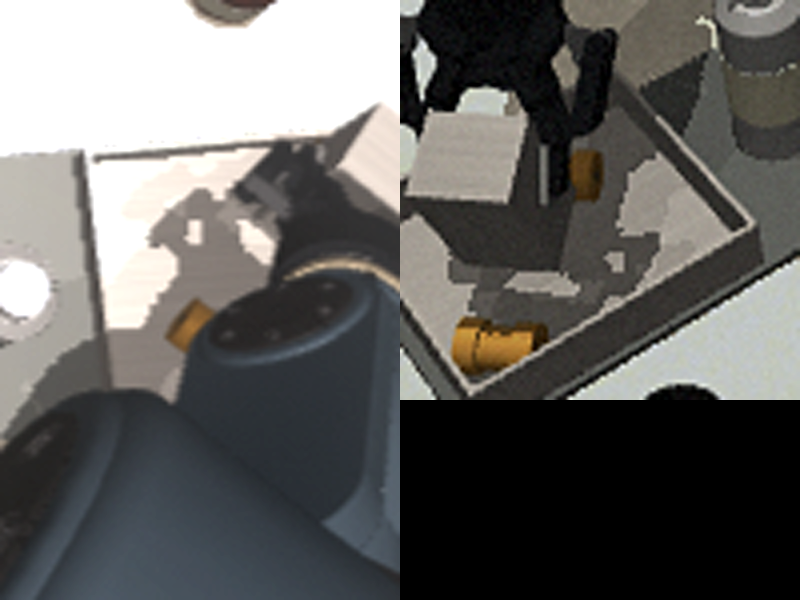

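Both rollers now lie in the tray: one at (190,325) in the top crop, which is also (590,175) in the scene crop, and one at (500,340) in the scene crop. Joint 5 is at its limit with the tin at about 60 degrees. I'm holding there and checking the angle by projection.

>>> {"name": "move_arm", "arguments": {
  "commands": "0 0 0 0 0 0 -1; 0 0 0 0 0 0 -1; 0 0 0 0 0 0 -1; 0 0 0 0 0 0 -1; 0 0 0 0 0 0 -1"
}}

```text
t: 13.0
tcp_pos: [0.5516, -0.3176, 0.1302]
tool_rot: [0.897, -0.326, 0.28, 0.102]
force: [0.5, -0.1, -4.0]
finger_gap: 0.662
gripper_force: 107.7
```

```bash
python3 - <<'E'
from h import *
show()
p,R=cur()
for tip in(50,55,60,65):
    T=Ro.from_euler('ZY',[-40,-tip],degrees=True);g=p-R.apply([0,0,.019]);o=g-T.apply(G)
    print(tip,[((px('scene',o+T.apply(c))-[90,190])*4+[400,0]).round().tolist() for c in((.052,.029,0),(.052,-.029,0),(-.052,.029,0),(-.052,-.029,0),(.052,.029,.052),(.052,-.029,.052))])
E
```

```text
13.0 [ 0.5516 -0.3176  0.1302] [-39.9 -34.6 180. ] q [-0.7   0.59  1.94  0.5   0.    1.06] F [ 0.5 -0.1 -4. ] 0.6621696086812613 107.72926926612854
50 [[510.0, 242.0], [407.0, 233.0], [569.0, 235.0], [476.0, 227.0], [519.0, 147.0], [416.0, 139.0]]
55 [[509.0, 234.0], [406.0, 226.0], [566.0, 243.0], [473.0, 235.0], [521.0, 140.0], [418.0, 132.0]]
60 [[508.0, 226.0], [405.0, 218.0], [564.0, 250.0], [470.0, 243.0], [523.0, 132.0], [421.0, 125.0]]
65 [[508.0, 217.0], [404.0, 209.0], [561.0, 257.0], [467.0, 250.0], [525.0, 126.0], [423.0, 118.0]]
```

```bash
python3 - <<'E'
import cv2
from h import *
from station import snapshot
s=snapshot('scene')['image'][:,:,::-1]
cv2.imwrite('pics/c6.png',np.clip(cv2.resize(s[205:265,85:145],(600,600),interpolation=cv2.INTER_CUBIC)*1.5,0,255).astype(np.uint8))
E
```

```text
(no output)
```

View pics/c6.png

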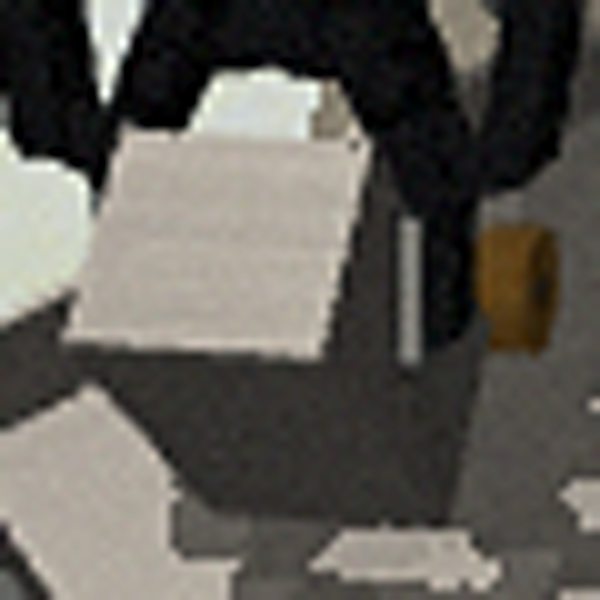

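Ten-times crop of the tipped tin: end-wall corners at (62,345), (322,358), (122,128) and (372,145), and lip bottom corners at (210,510) and (450,522). I'm fitting the pose from these.

```bash
python3 - <<'E'
from h import *
from scipy.optimize import least_squares
O=np.array([(62,345),(322,358),(122,128),(372,145),(210,510),(450,522)]);O=(O+.5)/10-.5+[85,205]
M=np.array([(52,-29,0),(52,29,0),(52,-29,52),(52,29,52),(-52,-29,0),(-52,29,0)])/1e3
def f(x): 
    T=Ro.from_euler('ZYX',[x[3],-x[4],x[5]],degrees=True);return np.concatenate([px('scene',x[:3]+T.apply(m))-o for m,o in zip(M,O)])
r=least_squares(f,[.55,-.31,.13,-40,60,0],x_scale=[.01]*3+[5]*3)
print(r.x.round(3),r.fun.round(2))
J=r.jac;c=np.linalg.inv(J.T@J)*.25;print(np.sqrt(np.diag(c)).round(4))
p,R=cur();T=Ro.from_euler('ZYX',[r.x[3],-r.x[4],r.x[5]],degrees=True)
print('grasp in tin',T.inv().apply(p-R.apply([0,0,.019])-r.x[:3]), 'tilt',np.degrees(np.arccos(T.as_matrix()[2,2])))
E
```

```text
[  0.566  -0.33    0.13  -41.951  73.219   2.652] [ 0.19 -0.15  0.04  0.16 -0.26  0.06 -0.   -0.14  0.17 -0.13 -0.14  0.21]
[7.9000e-03 1.3000e-03 9.0000e-03 2.2122e+00 6.9540e-01 1.9749e+00]
grasp in tin [0.00665842 0.00108249 0.0332551 ] tilt 73.23770287785074
```

The fit gives a tilt of about 73 ± 1 degrees, so the tin has slipped some 13 degrees in the grip. That is inside the window but close to 75, so I'm backing off a few degrees and holding.

>>> {"name": "move_arm", "arguments": {
  "commands": "25 0 -32 0 -4 0 -1; 25 0 -32 0 -7 0 -1; 25 0 -32 0 -9 0 -1; 25 0 -32 0 -9 0 -1; 25 0 -32 0 -9 0 -1"
}}

```text
t: 13.68
tcp_pos: [0.5526, -0.3184, 0.17]
tool_rot: [0.917, -0.333, 0.208, 0.076]
force: [0.0, 0.5, -4.1]
finger_gap: 0.666
gripper_force: 107.9
```

```bash
python3 - <<'E'
from h import *
show()
E
```

```text
13.68 [ 0.5526 -0.3184  0.17  ] [-39.9 -25.5 180. ] q [-0.7   0.51  1.8   0.    0.38  1.57] F [ 0.   0.5 -4.1] 0.6656299669259562 107.88995146751404
```

>>> {"name": "move_arm", "arguments": {
  "commands": "0 0 0 0 0 0 -1; 0 0 0 0 0 0 -1; 0 0 0 0 0 0 -1; 0 0 0 0 0 0 -1; 0 0 0 0 0 0 -1"
}}

```text
t: 14.3
tcp_pos: [0.5535, -0.3191, 0.1708]
tool_rot: [0.917, -0.333, 0.208, 0.076]
force: [-0.2, 0.1, -3.2]
finger_gap: 0.664
gripper_force: 107.9
```

```bash
sed -i 's/^LEAN=25.*/LEAN=38.5; G=np.array([.0067,.001,.0333])/' h.py
python3 - <<'E'
from h import *
import cv2
from station import snapshot
show()
for n in('top','scene'): np.save(n+'_tip.npy',snapshot(n)['image'])
P=np.array([.548,-.320,.27])
p,R=tcp_for_tin([.555,.193,.004],8,0);print(p)
plan([(P,tool(-40,38.5),2,-1),(np.array([.575,-.06,.26]),tool(-14,38.5),2,-1),(p+[0,0,.22],R,2,-1),(p+[0,0,.05],R,2,-1),(p+[0,0,.015],R,1,-1)])
E
```

```text
14.3 [ 0.5535 -0.3191  0.1708] [-39.9 -25.6 180. ] q [-0.7   0.51  1.8   0.    0.38  1.57] F [-0.2  0.1 -3.2] 0.6637365282284872 107.88623571395874
[0.54978295 0.19327662 0.02243045]
4 0.4 -9.1 0 -6.4 0 -1; 7.9 0.8 -18.2 0 -12.8 0 -1; 11.9 1.3 -27.3 0 -19.2 0 -1; 15.8 1.7 -36.4 0 -25.7 0 -1; 19.8 2.1 -45.5 0 -32.1 0.1 -1
-1.5 0.4 -9.8 0 -6.4 0 -1; -2.9 0.8 -19.6 0 -12.8 0 -1; -4.4 1.2 -29.4 0 -19.2 0 -1; -5.9 1.7 -39.2 0 -25.6 0 -1; -7.4 2.1 -49 0 -32 0 -1
--
-10.8 -21.7 9.9 -1.6 0 -2 -1; -21.7 -43.3 19.8 -3.2 0 -4.1 -1; -32.5 -65 29.7 -4.9 0 -6.1 -1; -43.4 -86.6 39.5 -6.5 0 -8.1 -1; -54.2 -108.3 49.4 -8.1 0 -10.2 -1
-6.8 -24.4 6.7 -1.6 0 -2 -1; -13.5 -48.8 13.3 -3.2 0 -4.1 -1; -20.2 -73.2 19.9 -4.8 0 -6.1 -1; -26.9 -97.6 26.5 -6.4 0 -8.1 -1; -33.7 -122 33.1 -8.1 0 -10.2 -1
--
-5.6 -24 6.7 -1.4 0 -1.7 -1; -11.2 -47.9 13.4 -2.7 0 -3.4 -1; -16.8 -71.9 20.1 -4.1 0 -5.2 -1; -22.4 -95.9 26.8 -5.5 0 -6.9 -1; -28 -119.9 33.5 -6.8 0 -8.6 -1
-1.9 -25.1 3.8 -1.4 0 -1.7 -1; -3.8 -50.3 7.5 -2.8 0 -3.4 -1; -5.7 -75.4 11.3 -4.1 0 -5.1 -1; -7.6 -100.6 15.1 -5.5 0 -6.9 -1; -9.5 -125.7 18.8 -6.9 0 -8.6 -1
--
10.6 0 13.3 0 0 0 -1; 21.1 0 26.6 0 0 0 -1; 31.7 0 39.9 0 0 0 -1; 42.3 -0.1 53.3 0 0 0 -1; 52.9 -0.1 66.6 0 0 0 -1
10.5 0 13.3 0 0 0 -1; 21.1 0 26.6 0 0 0 -1; 31.7 0 39.9 0 0 0 -1; 42.3 0 53.2 0 0 0 -1; 52.8 0 66.5 0.1 0 0 -1
--
4.4 0 5.5 0 0 0 -1; 8.7 0 11 0 0 0 -1; 13.1 0 16.5 0 0 0 -1; 17.5 0 22 0 0 0 -1; 21.8 0 27.4 0 0 0 -1
--
```

>>> {"name": "move_arm", "arguments": {
  "commands": "4 0 -9 0 -6.4 0 -1; 8 1 -18 0 -12.8 0 -1; 12 1 -27 0 -19.2 0 -1; 16 2 -36 0 -25.6 0 -1; 20 2 -45.5 0 -32 0 -1"
}}

```text
t: 15.02
tcp_pos: [0.5514, -0.3201, 0.2212]
tool_rot: [0.938, -0.341, -0.053, -0.019]
force: [0.2, 0.1, -4.4]
finger_gap: 0.667
gripper_force: 107.8
```

>>> {"name": "move_arm", "arguments": {
  "commands": "-1.5 0 -10 0 -6.4 0 -1; -3 1 -20 0 -12.8 0 -1; -4.5 1 -29 0 -19.2 0 -1; -6 2 -39 0 -25.6 0 -1; -7.5 2 -49 0 -32 0 -1"
}}

```text
t: 15.65
tcp_pos: [0.549, -0.3207, 0.2698]
tool_rot: [0.888, -0.322, -0.308, -0.112]
force: [-0.1, -0.3, -3.8]
finger_gap: 0.664
gripper_force: 107.8
```

>>> {"name": "move_arm", "arguments": {
  "commands": "-11 -22 10 -1.6 0 -2 -1; -22 -43 20 -3.2 0 -4.1 -1; -32.5 -65 30 -4.9 0 -6.1 -1; -43 -87 39.5 -6.5 0 -8.1 -1; -54 -108 49.5 -8.1 0 -10.2 -1"
}}

```text
t: 16.27
tcp_pos: [0.5625, -0.1898, 0.2638]
tool_rot: [0.919, -0.219, -0.318, -0.075]
force: [-0.5, 0.0, -3.7]
finger_gap: 0.67
gripper_force: 107.9
```

>>> {"name": "move_arm", "arguments": {
  "commands": "-7 -24 7 -1.6 0 -2 -1; -13.5 -49 13 -3.2 0 -4.1 -1; -20 -73 20 -4.8 0 -6.1 -1; -27 -98 26.5 -6.4 0 -8.1 -1; -33.5 -122 33 -8.1 0 -10.2 -1"
}}

```text
t: 16.9
tcp_pos: [0.576, -0.0596, 0.2588]
tool_rot: [0.938, -0.113, -0.324, -0.039]
force: [0.3, 0.3, -3.7]
finger_gap: 0.671
gripper_force: 107.8
```

>>> {"name": "move_arm", "arguments": {
  "commands": "-5.5 -24 7 -1.4 0 -1.7 -1; -11 -48 13 -2.7 0 -3.4 -1; -17 -72 20 -4.1 0 -5.2 -1; -22 -96 27 -5.5 0 -6.9 -1; -28 -120 33.5 -6.8 0 -8.6 -1"
}}

```text
t: 17.52
tcp_pos: [0.5631, 0.0674, 0.2497]
tool_rot: [0.945, -0.023, -0.327, -0.008]
force: [0.0, 0.1, -2.5]
finger_gap: 0.671
gripper_force: 107.8
```

>>> {"name": "move_arm", "arguments": {
  "commands": "-2 -25 4 -1.4 0 -1.7 -1; -4 -50 7.5 -2.8 0 -3.4 -1; -6 -75 11 -4.1 0 -5.1 -1; -7.5 -101 15 -5.5 0 -6.9 -1; -9.5 -126 19 -6.9 0 -8.6 -1"
}}

```text
t: 18.15
tcp_pos: [0.5503, 0.1944, 0.2406]
tool_rot: [0.943, 0.067, -0.326, 0.024]
force: [-0.1, -1.1, -3.4]
finger_gap: 0.668
gripper_force: 107.8
```

```bash
python3 - <<'E'
from h import *
import cv2
from station import snapshot
show()
p,R=tcp_for_tin([.555,.193,.004],8,0)
plan([(p+[0,0,.05],R,2,-1)])
a=snapshot('scene')['image'][:,:,::-1]
q=px('scene',[.56,.19,.24]).round().astype(int);print(q)
x,y=q-[40,35]
cv2.imwrite('pics/c7.png',np.clip(cv2.resize(a[y:y+60,x:x+80],(800,600),interpolation=cv2.INTER_CUBIC)*1.4,0,255).astype(np.uint8));print(x,y)
E
```

```text
18.15 [0.5503 0.1944 0.2406] [  8.1  38.1 179.9] q [0.15 0.78 1.08 0.   1.95 1.58] F [-0.1 -1.1 -3.4] 0.668443722314734 107.79178261756897
10.3 0.1 13.3 0 0 0 -1; 20.7 0.2 26.5 0 -0.1 0 -1; 31 0.2 39.8 0.1 -0.1 0 -1; 41.3 0.3 53.1 0.1 -0.1 0 -1; 51.7 0.4 66.3 0.1 -0.2 0 -1
10.4 0.1 13.3 0 0 0.1 -1; 20.7 0.2 26.5 0.1 -0.1 0.1 -1; 31.1 0.3 39.7 0.1 -0.1 0.1 -1; 41.5 0.4 53 0.1 -0.1 0.1 -1; 51.9 0.5 66.2 0.1 -0.2 0.1 -1
--
[291 130]
251 95
```

View pics/c7.png

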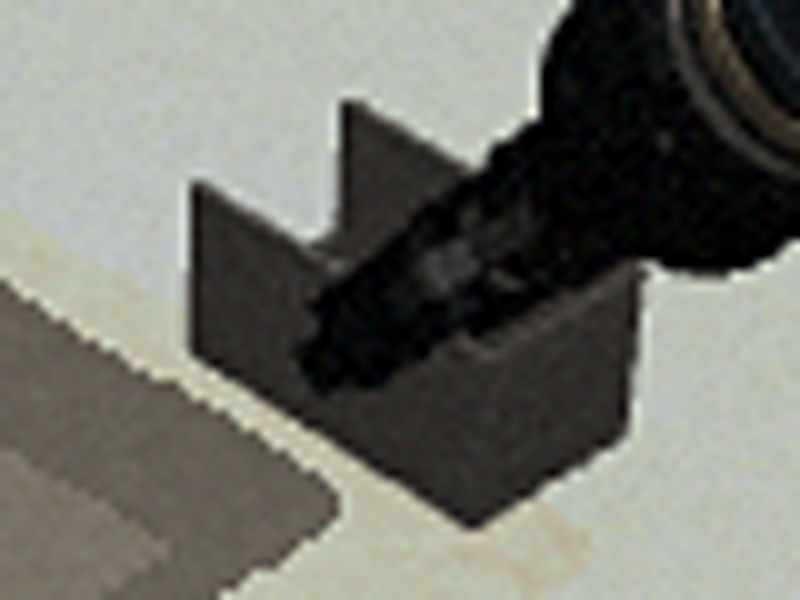

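The tin is empty and nearly level above the pad. Corners in the crop: (190,350), (470,528), (628,435), (193,180), (345,100) and (640,268). I'm fitting its attitude.

```bash
python3 - <<'E'
from h import *
from scipy.optimize import least_squares
O=np.array([(190,350),(470,528),(628,435),(193,180),(345,100),(640,268)]);O=(O+.5)/10-.5+[251,95]
M=np.array([(-52,-29,0),(52,-29,0),(52,29,0),(-52,-29,52),(-52,29,52),(52,29,52)])/1e3
def f(x): 
    T=Ro.from_euler('ZYX',[x[3],-x[4],x[5]],degrees=True);return np.concatenate([px('scene',x[:3]+T.apply(m))-o for m,o in zip(M,O)])
r=least_squares(f,[.55,.19,.22,8,0,0],x_scale=[.01]*3+[5]*3)
print(r.x.round(4),r.fun.round(2))
J=r.jac;c=np.linalg.inv(J.T@J)*.1;print(np.sqrt(np.diag(c)).round(4))
p,R=cur();T=Ro.from_euler('ZYX',[r.x[3],-r.x[4],r.x[5]],degrees=True)
print('grasp in tin',T.inv().apply(p-R.apply([0,0,.019])-r.x[:3]))
# fixed roll 0, yaw 8
g=least_squares(lambda y:f([y[0],y[1],y[2],8,y[3],0]),[.55,.19,.22,0],x_scale=[.01]*3+[5]);print(g.x.round(4),g.fun.round(2))
E
```

```text
[ 0.5519  0.197   0.2205  6.9891  1.7601 -0.0115] [-0.28 -0.08 -0.03 -0.07 -0.29 -0.16 -0.21  0.44  0.5  -0.01  0.3  -0.11]
[0.0047 0.0041 0.0045 0.742  0.7389 0.9145]
grasp in tin [0.01027322 0.00222884 0.03443554]
[0.5484 0.1997 0.2174 0.951 ] [-0.38 -0.15  0.23 -0.06 -0.4  -0.29 -0.12  0.55  0.27 -0.05  0.38 -0.01]
```

The tin is tipped about 1 degree, so I'll correct that on the way down.

>>> {"name": "move_arm", "arguments": {
  "commands": "10 0 13 0 -0.2 0 -1; 21 0 26.5 0 -0.5 0 -1; 31 0 40 0 -0.8 0 -1; 41 0 53 0 -1 0 -1; 51.5 0 66.5 0 -1.2 0 -1"
}}

```text
t: 18.82
tcp_pos: [0.5483, 0.1926, 0.1559]
tool_rot: [0.938, 0.066, -0.338, 0.025]
force: [-0.2, -0.1, -3.5]
finger_gap: 0.666
gripper_force: 107.8
```

>>> {"name": "move_arm", "arguments": {
  "commands": "10.5 0 13 0 0 0 -1; 21 0 26.5 0 0 0 -1; 31 0 40 0 0 0 -1; 41.5 0 53 0 0 0 -1; 52 0 66 0 0 0 -1"
}}

```text
t: 19.45
tcp_pos: [0.5463, 0.1927, 0.0723]
tool_rot: [0.939, 0.066, -0.338, 0.025]
force: [-0.1, 1.0, -3.3]
finger_gap: 0.666
gripper_force: 107.8
```

```bash
python3 - <<'E'
from h import *
show()
p,R=cur();T,_=tcp_for_tin([.555,.193,.004],8,0);print(T)
plan([(np.r_[T[:2],.032],R,2,-1),(np.r_[T[:2],.024],R,1,-1),(np.r_[T[:2],.020],R,1,-1),(np.r_[T[:2],.016],R,1,-1)])
E
```

```text
19.45 [0.5463 0.1927 0.0723] [  8.   39.6 179.9] q [0.15 0.97 1.16 0.   1.7  1.58] F [-0.1  1.  -3.3] 0.665656581612774 107.83643245697021
[0.54978295 0.19327662 0.02243045]
2.8 0 2.9 0 0 0 -1; 5.7 0 5.8 0 0 0 -1; 8.5 -0.1 8.6 0 0 0 -1; 11.4 -0.1 11.5 0 0 0 -1; 14.2 -0.1 14.4 0 0 0 -1
2.9 0 2.9 0 0 0 -1; 5.7 0 5.8 0 0 0 -1; 8.6 0 8.6 0 0 0 -1; 11.4 -0.1 11.5 0 0 0 -1; 14.2 -0.1 14.4 0 0 0 -1
--
1 0 1.2 0 0 0 -1; 2.1 0 2.5 0 0 0 -1; 3.1 0 3.7 0 0 0 -1; 4.1 0 4.9 0 0 0 -1; 5.1 0 6.2 0 0 0 -1
--
0.5 0 0.6 0 0 0 -1; 1 0 1.2 0 0 0 -1; 1.6 0 1.8 0 0 0 -1; 2.1 0 2.4 0 0 0 -1; 2.6 0 3 0 0 0 -1
--
0.5 0 0.6 0 0 0 -1; 1 0 1.2 0 0 0 -1; 1.5 0 1.9 0 0 0 -1; 2 0 2.5 0 0 0 -1; 2.5 0 3.1 0 0 0 -1
--
```

>>> {"name": "move_arm", "arguments": {
  "commands": "6 0 6 0 0 0 -1; 11 0 11.5 0 0 0 -1; 17 0 17 0 0 0 -1; 23 0 23 0 0 0 -1; 28.5 0 29 0 0 0 -1"
}}

```text
t: 20.08
tcp_pos: [0.5498, 0.1931, 0.0325]
tool_rot: [0.939, 0.066, -0.338, 0.025]
force: [-0.6, 0.2, -3.9]
finger_gap: 0.664
gripper_force: 107.8
```

>>> {"name": "move_arm", "arguments": {
  "commands": "1 0 1 0 0 0 -1; 2 0 2.5 0 0 0 -1; 3 0 3.5 0 0 0 -1; 4 0 4.5 0 0 0 -1; 4 0 4.5 0 0 0 -1"
}}

```text
t: 20.7
tcp_pos: [0.5498, 0.1931, 0.0268]
tool_rot: [0.938, 0.066, -0.338, 0.025]
force: [-0.1, -0.3, -3.3]
finger_gap: 0.662
gripper_force: 107.8
```

>>> {"name": "move_arm", "arguments": {
  "commands": "0.4 0 0.5 0 0 0 -1; 0.8 0 1 0 0 0 -1; 1.2 0 1.5 0 0 0 -1; 1.6 0 2 0 0 0 -1; 1.6 0 2 0 0 0 -1"
}}

```text
t: 21.32
tcp_pos: [0.5498, 0.1931, 0.0242]
tool_rot: [0.938, 0.066, -0.338, 0.025]
force: [-0.1, 0.4, -3.1]
finger_gap: 0.67
gripper_force: 107.8
```

>>> {"name": "move_arm", "arguments": {
  "commands": "0.4 0 0.5 0 0 0 -1; 0.8 0 1 0 0 0 -1; 1.2 0 1.5 0 0 0 -1; 1.2 0 1.5 0 0 0 -1; 1.2 0 1.5 0 0 0 -1"
}}

```text
t: 21.95
tcp_pos: [0.5498, 0.1931, 0.0232]
tool_rot: [0.938, 0.066, -0.338, 0.025]
force: [-0.2, 0.7, 3.1]
finger_gap: 0.67
gripper_force: 108.4
```

The tin has touched the pad. I'll press about 1 mm further to seat it.

>>> {"name": "move_arm", "arguments": {
  "commands": "0.2 0 0.3 0 0 0 -1; 0.5 0 0.6 0 0 0 -1; 0.6 0 0.8 0 0 0 -1; 0.6 0 0.8 0 0 0 -1; 0.6 0 0.8 0 0 0 -1"
}}

```text
t: 22.58
tcp_pos: [0.5498, 0.1931, 0.0232]
tool_rot: [0.938, 0.066, -0.338, 0.025]
force: [0.3, 0.7, 7.7]
finger_gap: 0.665
gripper_force: 108.9
```

>>> {"name": "move_arm", "arguments": {
  "commands": "0 0 0 0 0 0 -1; 0 0 0 0 0 0 -1; 0 0 0 0 0 0 -1; 0 0 0 0 0 0 -1; 0 0 0 0 0 0 -1",
  "grip_force": 20
}}

```text
t: 23.2
tcp_pos: [0.5498, 0.1931, 0.0232]
tool_rot: [0.938, 0.066, -0.338, 0.025]
force: [0.3, 0.5, 7.8]
finger_gap: 0.666
gripper_force: 108.9
```

>>> {"name": "move_arm", "arguments": {
  "commands": "0 0 0 0 0 0 0.4; 0 0 0 0 0 0 0.5; 0 0 0 0 0 0 0.6; 0 0 0 0 0 0 0.8; 0 0 0 0 0 0 1"
}}

```text
t: 23.82
tcp_pos: [0.5497, 0.193, 0.0211]
tool_rot: [0.938, 0.066, -0.338, 0.025]
force: [0.1, -0.7, 0.8]
finger_gap: 0.998
gripper_force: 0.0
```

>>> {"name": "move_arm", "arguments": {
  "commands": "0 0 0 0 0 0 1; 0 0 0 0 0 0 1; 0 0 0 0 0 0 1; 0 0 0 0 0 0 1; 0 0 0 0 0 0 1"
}}

```text
t: 24.45
tcp_pos: [0.5498, 0.1931, 0.0214]
tool_rot: [0.938, 0.066, -0.338, 0.025]
force: [0.3, 0.3, 0.8]
finger_gap: 0.999
gripper_force: 0.0
```

```bash
python3 - <<'E'
from h import *
show()
p,R=cur()
cap=np.array([.4915,-.1135])
a=p+R.apply([0,0,-.07]);b=np.array([.55,.05,.26])
s=plan([(a,R,1,1),(b,tool(0,10),2,1),(np.r_[cap,.23],tool(-10,0),1,-1),(np.r_[cap,.195],tool(-10,0),1,-1)])
E
```

```text
24.45 [0.5498 0.1931 0.0214] [  8.   39.6 179.9] q [0.15 1.04 1.15 0.   1.64 1.57] F [0.3 0.3 0.8] 0.9991325071858068 0.0
0 0 -14 0 0 0 1; 0 0 -28 0 0 0 1; 0 0 -42 0 0 0 1; 0 0 -56 0 0 0 1; 0 0 -70 0 0 0 1
--
-16.7 14.2 -10.1 0.4 3 0.7 1; -33.5 28.4 -20.2 0.7 5.9 1.5 1; -50.2 42.6 -30.3 1.1 8.9 2.2 1; -67 56.8 -40.3 1.4 11.8 3 1; -83.7 71.1 -50.4 1.8 14.8 3.7 1
-12.6 14.7 -14.4 0.3 2.9 0.7 1; -25.2 29.5 -28.7 0.7 5.9 1.5 1; -37.8 44.3 -43.1 1 8.8 2.2 1; -50.5 59.1 -57.5 1.4 11.8 3 1; -63.1 73.8 -71.8 1.8 14.8 3.7 1
--
-10.5 32.7 7.9 0.2 2 2 -1; -21 65.4 15.8 0.3 4 4 -1; -31.5 98.1 23.7 0.5 6 6 -1; -41.9 130.9 31.6 0.7 8 8 -1; -52.4 163.6 39.5 0.8 9.9 10 -1
--
0 0 7 0 0 0 -1; 0 0 14 0 0 0 -1; 0 0 21 0 0 0 -1; 0 0 28 0 0 0 -1; 0 0 35 0 0 0 -1
--
```

>>> {"name": "move_arm", "arguments": {
  "commands": "0 0 -15 0 0 0 1; 0 0 -35 0 0 0 1; 0 0 -60 0 0 0 1; 0 0 -85 0 0 0 1; 0 0 -110 0 0 0 1"
}}

```text
t: 25.08
tcp_pos: [0.6204, 0.2033, 0.1077]
tool_rot: [0.939, 0.066, -0.337, 0.025]
force: [0.4, 0.1, 0.2]
finger_gap: 0.999
gripper_force: 0.0
```

```bash
python3 - <<'E'
from h import *
import cv2
from station import snapshot
show()
t=snapshot('top')['image'][:,:,::-1]; s=snapshot('scene')['image'][:,:,::-1]
o=np.zeros((600,800,3),np.uint8)
o[:,:350]=cv2.resize(t[180:300,160:230],(350,600),interpolation=cv2.INTER_CUBIC)
o[:300,400:]=cv2.resize(s[140:230,235:355],(400,300),interpolation=cv2.INTER_CUBIC)
o[300:,400:]=cv2.resize(s[200:302,70:206],(400,300),interpolation=cv2.INTER_CUBIC)
cv2.imwrite('pics/c8.png',np.clip(o*1.4,0,255).astype(np.uint8))
cap=np.array([.4915,-.1135])
b=np.array([.56,.06,.26])
plan([(b,tool(0,10),2,1),(np.r_[cap,.23],tool(-10,0),1,-1),(np.r_[cap,.195],tool(-10,0),1,-1)])
E
```

```text
25.07 [0.6204 0.2033 0.1077] [  8.   39.5 179.9] q [0.15 1.03 0.89 0.   1.91 1.58] F [0.4 0.1 0.2] 0.9988845720327812 0.0
-15.9 13.3 -6.5 0.4 2.9 0.7 1; -31.8 26.7 -13 0.7 5.8 1.5 1; -47.7 40 -19.5 1.1 8.7 2.2 1; -63.6 53.4 -26 1.4 11.6 3 1; -79.4 66.7 -32.5 1.8 14.5 3.7 1
-12.9 14.1 -10.6 0.3 3 0.7 1; -25.7 28.1 -21.2 0.7 5.9 1.5 1; -38.5 42.1 -31.8 1 8.8 2.2 1; -51.3 56.1 -42.3 1.4 11.7 3 1; -64.2 70.1 -52.9 1.7 14.6 3.7 1
--
-12.4 34.7 8.3 0.2 2 2 -1; -24.9 69.4 16.6 0.4 4 4 -1; -37.3 104.1 24.9 0.5 6 6 -1; -49.8 138.8 33.2 0.7 8 8 -1; -62.2 173.5 41.5 0.9 10 10 -1
--
0 0 7 0 0 0 -1; 0 0 14 0 0 0 -1; 0 0 21 0 0 0 -1; -0.1 0 28 0 0 0 -1; -0.1 0 35 0 0 0 -1
--
```

View pics/c8.png

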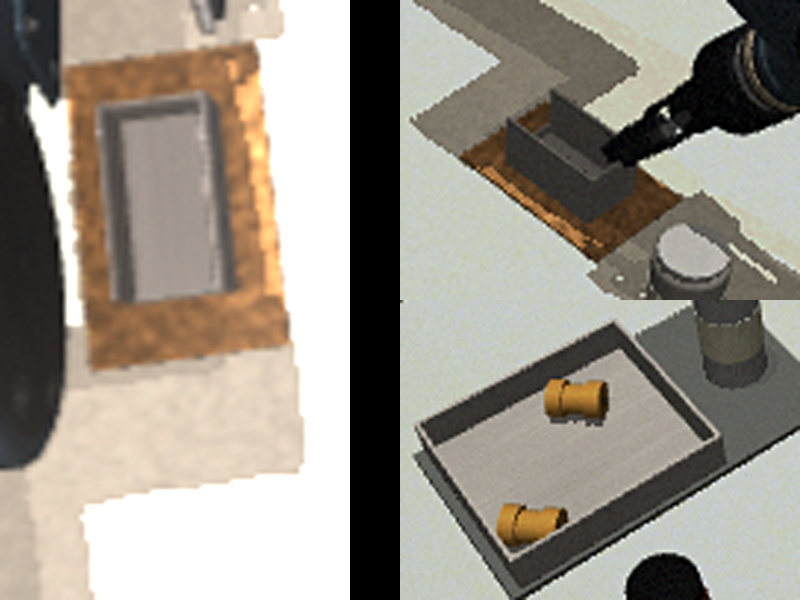

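The tin stands level and empty near the middle of its pad, at (165,200) in the left crop. Both rollers lie in the tray, at (577,400) and (530,522) in the lower right crop. Next is the spray cap.

>>> {"name": "move_arm", "arguments": {
  "commands": "-16 13 -6.5 0.4 2.9 0.7 1; -32 27 -13 0.7 5.8 1.5 1; -48 40 -20 1.1 8.7 2.2 1; -64 53 -26 1.4 11.6 3 1; -79.5 67 -32.5 1.8 14.5 3.7 1"
}}

```text
t: 25.8
tcp_pos: [0.5875, 0.1308, 0.1821]
tool_rot: [0.976, 0.033, -0.217, 0.012]
force: [0.3, 0.0, 0.5]
finger_gap: 0.999
gripper_force: 0.0
```

>>> {"name": "move_arm", "arguments": {
  "commands": "-13 14 -11 0.3 3 0.7 1; -26 28 -21 0.7 5.9 1.5 1; -38.5 42 -32 1 8.8 2.2 1; -51 56 -42 1.4 11.7 3 1; -64 70 -53 1.7 14.6 3.7 1"
}}

```text
t: 26.42
tcp_pos: [0.5569, 0.0592, 0.2579]
tool_rot: [0.996, -0.0, -0.091, 0.001]
force: [0.3, 0.1, 0.1]
finger_gap: 1.006
gripper_force: 0.0
```

>>> {"name": "move_arm", "arguments": {
  "commands": "-12 35 8 0.2 2 2 -1; -25 69 17 0.4 4 4 -1; -37 104 25 0.5 6 6 -1; -50 139 33 0.7 8 8 -1; -62 173.5 41.5 0.9 10 10 -1"
}}

```text
t: 27.05
tcp_pos: [0.4884, -0.1146, 0.2282]
tool_rot: [0.996, -0.088, -0.003, 0.001]
force: [-0.2, -0.9, 0.4]
finger_gap: -0.002
gripper_force: 0.0
```

>>> {"name": "move_arm", "arguments": {
  "commands": "0 0 0 0 0 0 -1; 0 0 8 0 0 0 -1; 0 0 16 0 0 0 -1; 0 0 24 0 0 0 -1; 0 0 32 0 0 0 -1"
}}

```text
t: 27.68
tcp_pos: [0.4895, -0.1134, 0.1957]
tool_rot: [0.996, -0.087, -0.004, 0.001]
force: [0.0, 0.1, 0.7]
finger_gap: -0.001
gripper_force: 0.0
```

```bash
python3 - <<'E'
from h import *
show()
p,R=cur()
plan([(np.array([.4915,-.1135,.182]),tool(-10,0),1,-1),(np.array([.4915,-.1135,.168]),tool(-10,0),1,-1)])
E
```

```text
27.68 [ 0.4895 -0.1134  0.1957] [ -9.9   0.4 179.9] q [-0.45  0.42  1.77 -0.01  0.96  1.3 ] F [0.  0.1 0.7] -0.0007726518382526581 0.0
0.4 0 2.7 0 0.1 0 -1; 0.9 -0.1 5.5 0.1 0.2 0 -1; 1.3 -0.1 8.2 0.1 0.3 0 -1; 1.7 -0.2 10.9 0.1 0.4 0.1 -1; 2.1 -0.2 13.7 0.1 0.4 0.1 -1
--
0 0 2.8 0 0 0 -1; 0 0 5.6 0 0 0 -1; 0 0 8.4 0 0 0 -1; 0 0 11.2 0 0 0 -1; 0 0 14 0 0 0 -1
--
```

>>> {"name": "move_arm", "arguments": {
  "commands": "0.5 0 3 0 0 0 -1; 1 0 6 0 0 0 -1; 1.5 0 9 0 0 0 -1; 2 0 12 0 0 0 -1; 2 0 15 0 0 0 -1"
}}

```text
t: 28.3
tcp_pos: [0.4913, -0.1144, 0.1814]
tool_rot: [0.996, -0.087, -0.004, 0.001]
force: [0.4, -0.2, -0.2]
finger_gap: 0.002
gripper_force: 0.0
```

>>> {"name": "move_arm", "arguments": {
  "commands": "0 0 2 0 0 0 -1; 0 0 4 0 0 0 -1; 0 0 6 0 0 0 -1; 0 0 8 0 0 0 -1; 0 0 9 0 0 0 -1"
}}

```text
t: 28.92
tcp_pos: [0.4912, -0.1143, 0.1727]
tool_rot: [0.996, -0.087, -0.004, 0.001]
force: [-0.5, 0.5, 4.8]
finger_gap: -0.001
gripper_force: 2.1
```

Contact shows 4.8 N at about 3 mm down. I'll press 5 mm more.

>>> {"name": "move_arm", "arguments": {
  "commands": "0 0 1 0 0 0 -1; 0 0 2 0 0 0 -1; 0 0 3 0 0 0 -1; 0 0 4 0 0 0 -1; 0 0 5 0 0 0 -1"
}}

```text
t: 29.55
tcp_pos: [0.4912, -0.1144, 0.1677]
tool_rot: [0.996, -0.087, -0.004, 0.001]
force: [-1.0, 0.9, 7.0]
finger_gap: -0.001
gripper_force: 3.2
```

>>> {"name": "move_arm", "arguments": {
  "commands": "0 0 0.5 0 0 0 -1; 0 0 0.5 0 0 0 -1; 0 0 0.5 0 0 0 -1; 0 0 0.5 0 0 0 -1; 0 0 0.5 0 0 0 -1"
}}

```text
t: 30.18
tcp_pos: [0.4912, -0.1144, 0.1673]
tool_rot: [0.996, -0.087, -0.003, 0.001]
force: [-0.9, 1.5, 6.6]
finger_gap: 0.003
gripper_force: 3.3
```

>>> {"name": "move_arm", "arguments": {
  "commands": "0 0 -8 0 0 0 -1; 0 0 -16 0 0 0 -1; 0 0 -26 0 0 0 -1; 0 0 -40 0 0 0 -1; 0 0 -60 0 0 0 -1"
}}

```text
t: 30.8
tcp_pos: [0.4912, -0.1142, 0.2276]
tool_rot: [0.996, -0.087, -0.004, 0.001]
force: [0.4, 0.1, 0.5]
finger_gap: 0.0
gripper_force: 0.0
```

>>> {"name": "move_arm", "arguments": {
  "commands": "0 0 -10 0 0 0 -1; 0 0 -20 0 0 0 -1; 0 0 -20 0 0 0 -1; 0 0 -20 0 0 0 -1; 0 0 -20 0 0 0 -1"
}}

```text
t: 31.42
tcp_pos: [0.4913, -0.1141, 0.2463]
tool_rot: [0.996, -0.087, -0.004, 0.001]
force: [-0.2, 0.3, 0.6]
finger_gap: 0.003
gripper_force: 0.0
```

```bash
python3 - <<'E'
from h import *
from station import ticket
show()
print(ticket.sign_off())
E
```

```text
31.43 [ 0.4913 -0.1141  0.2463] [-10.    0.5 179.9] q [-0.45  0.35  1.71 -0.    1.09  1.3 ] F [-0.2  0.3  0.6] 0.0031361703771487334 0.0
the job is handed in; nothing more can be done
None
```

I handed the job in at 31 s, with no verdict returned: both rollers were in the tray, the tin was level and released on its pad, and the spray cap had been pressed about 8.5 mm and let up. The tin slipped about 13 degrees in the grip while tipping, peaking near 73 degrees by image fit before I backed off to about 64.

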